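# Fit the drain grate into the parts-wash tank

## Robot

A 6-joint arm with a two-finger parallel gripper is mounted at the origin on a cart in front of the work surface, level with it; the furniture and walls round the work are solid. World frame = base frame: x ahead of the robot, y to its left, z up, the work surface at z = 0. Lengths are in m, angles in rad, forces in N, time in s.
With the tool pointing down it reaches from about 0.375 to 0.975 m from the base axis. Payload 3.8 kg.
Tool frame: the origin (TCP) lies at the very end of the fingers, on their centre line; the grasp point (between the pads) lies 19 mm behind it (bot.hold_point_z is the distance from the TCP to the grasp point, in m); z points along the fingers, y is the line along which they close (so a half turn about z gives the same grasp; the last joint's range is limited). The gripper opens to 88 mm and grips with 3 to 60 N. Pads are 18 mm wide; open, the fingers measure 123 mm over their backs; the gripper's body (75 mm by 187 mm) begins 45 mm behind the grasp point.
Start: joints at [-1.276, 0.264, 1.604, -0, 1.274, -0.037], TCP at [0.22, -0.638, 0.239] pointing down, gripper open.
Joint ranges: [-2.63, 2.63], [-0.94, 2.18], [0.31, 2.57], [-1.31, 4.45], [0, 2.66], [-2.55, 2.55]. Speed limits (rad/s): [2.57, 2.57, 3.14, 3.14, 3.14, 3.14].

## Interface

Orientations are given as a 3x3 rotation matrix whose columns are the frame's x, y, z axes.
In Python, from plant import monitor, capture, camera_model, bot gives the robot as it stands.
- The arm moves only by the tool servo_tool, never from a script. Its argument "deltas" is a list of rows, each a list of 7 numbers: the turn, a rotation vector about the tool's x, y, z in units of 6 degrees (1.0 is 6 degrees), then the shift along the tool's x, y, z in units of 25 mm (1.0 is 25 mm), then the closure, from -1 (fully open) to 1 (shut). A call has 1 to 10 rows; each row shifts and turns the commanded pose from where the row before left it, along the tool's axes as they then stand; what a row does not reach is not made up. A row lasts 1/12 s, in which the tool goes at most 41.7 mm and 7.16 degrees, less where a joint would pass 70% of its speed; a pose out of reach is approached as far as the arm can. A call is refused whole if a number of a shift passes 1 or a number of a turn 1, either way. A call with a gripper value outside its range is refused whole. The fingers move at their own pace and stop on an object; "force" is the grip in N (left out, the last holds). Time passes only in rows, so rows that do not move let the fingers close. It gives the time, the measured TCP pose, the force, the opening and the grip force at its end, in the units of the state.
- monitor.get_obs(): the state, without advancing time (a new reading comes with each control period).
- capture(name): name is "scene" or "side" or "wrist"; returns the picture (480x640x3 uint8, red, green, blue); there is no depth.
- camera_model(name): a dict with "intrinsics" (3x3 intrinsics, pixels), "extrinsics" (4x4, takes a point from camera to world coordinates). Camera axes: x right, y down, z forward; pixel columns grow to the right and rows downward; lengths in m; the calibration is good to about 2 mm. A picture is of the moment at which its call begins: read the wrist's pose just before it. camera_model takes no time and is no camera call; for the wrist camera it gives the pose at the moment of the call.
- bot.sign_off(): hands the job in; it is judged then, once.
The state is a dict: "t": time; "joints": joint angles; "joint_vel": joint speeds; "joint_efforts": joint torques, N m; "position": TCP position; "tcp_rot": TCP orientation; "ft_force": force on the tool from outside, world axes, zero at the start; "moment": the same for the moment, N m; "width": finger opening in m; "finger_force": force on a finger pad.
Only numpy, scipy, OpenCV 4.12 (cv2) and the standard library are available. Lean on these libraries where they do the work, as an engineer would, in place of code of your own. Each camera call takes 0.05 s, during which the arm holds its last target. There are 200 camera calls.

## Task

Fit the drain grate into the parts-wash tank: it is longer than the opening, so tilt it to pass one end down under an end rail, bring the other end in, and settle it flat and fully home on the ledges, bow handle up, so that the rails keep both ends down. Lower it in rather than dropping it, let go, and leave the pump parts standing beside the work where they are.

Things in the scene. Friction and masses are not known exactly. Their poses are not given: they have to be found in the camera images.
- tank: Heavy open-topped grey sheet-steel wash tank, fixed, 268 (x) x 140 (y) x 140 mm high; inside 260 x 132 mm. Origin: centre of its underside on the worktop, x along its length, z up. The same both ways round but for a brass drain cock (34 mm out, low on the -x end). Carrying bails stand 22 mm off the long sides at 88 mm height.
- tank_opening (a point): Centre of the tank's opening at rim height (z = 140 mm of the tank), axes as the tank. At each end of the top a rectangular tube, the end rail, crosses the tank, covering |x| = 86 to 130 mm from 60 mm below the rim up to it: the opening is 172 mm long (x), 132 mm wide (y). Under the rails the tank is open out to the end walls at |x| = 130 mm.
- tank_seat (a point): Centre of the grate's seat at ledge height (z = 40 mm of the tank), axes as the tank. A ledge 14 mm wide runs along each long side at this height. At both ends, from |x| = 102 mm to the wall, a cross shelf stands 6 mm higher; the seat is the 204 mm between them. The rails' undersides are 40 mm above the ledges. Seated, the grate's origin is here, with play of 4 mm in x, 6 mm in y.
- grate: Loose steel drain grate, about 0.4 kg: flat panel of bars 196 (x) x 120 (y) x 6 mm, the same either way round, with an upright bow handle at its middle. Origin: centre of the panel's underside; x along its length, z towards the bow. Starts flat on the worktop, bow up.
- grate_bow (a point): Middle of the bow's crossbar, 60 mm above the grate's origin, axes as the grate. The flat-sided crossbar runs along y: 74 mm long, 12 mm thick in x, from 50 to 72 mm above the grate's underside, on two 6 mm legs at y = +-34 mm; free on both x sides, so fingers close along x.
- pump_housing: Bystander: cast pump housing, 89 x 98 x 60 mm, loose; origin at the centre of its underside.
- gear_pump: Bystander: gear pump, 64 x 112 x 104 mm, loose; origin at the centre of its underside.
- piston: Bystander: engine piston, 68 mm across, 59 mm high, loose; origin at the centre of its underside.

How it is judged:
At the end, for the whole second after the job is handed in: The released grate rests on the ledges between the end shelves, bow up, level within 0.025 rad, underside 37 to 42.5 mm above the tank's origin, centre within 8 mm lengthwise and 10 mm across of the tank's centre: both ends are under the rails (x of grate in the frame of tank between -0.008 and 0.008 m and y of grate in the frame of tank between -0.01 and 0.01 m and z of grate in the frame of tank between 0.037 and 0.0425 m and angle between grate's own z axis and vertical below 0.025 rad and linear speed of grate below 0.01 m/s); the robot touches nothing.
It fails at once if the grate is dropped into the tank (falling free faster than 0.5 m/s) (contact force between the fingers and grate below 0.2 N and horizontal distance between grate and tank below 0.13 m and linear speed of grate above 0.5 m/s).
It fails at once if one of the pump parts is moved by more than 30 mm or tipped over (distance of any of pump_housing, gear_pump, piston from where it was at the start of the episode above 0.03 m or angle between any of pump_housing, gear_pump, piston's own z axis and vertical above 0.5 rad).
It also fails if it takes over 40 s, if anything falls off the work surface, if the arm or the gripper's body presses on something with over 40 N, if the wrist force passes 120 N, or if a joint passes its speed limit or range.

## Working session

There is one attempt and no reset: what is moved stays moved. The work goes in short steps, Python scripts to look and compute and a tool call to move; the robot and the scene stay as the last step left them, time stands still between calls to the robot, and variables do not carry over. Pictures are saved under pics/ and viewed, at most 10 in all, crops included, and the job is handed in when it is done.

Besides the shell and the picture viewer there is one more tool, called after ">>>" as name(argument=value, ...), one argument or row to a line, values as JSON. servo_tool: Moves the arm, as the interface text tells. Its arguments: {"type":"object","properties":{"deltas":{"type":"array"},"force":{"type":"number"}},"required":["deltas"]}

```bash
mkdir -p pics; ls
python3 - <<'E'
from plant import monitor, capture, camera_model, bot
import cv2, numpy as np
o=monitor.get_obs(); print(o)
print(bot.hold_point_z)
for n in ("scene","side"):
    cv2.imwrite(f"pics/{n}0.png",capture(n)[:,:,::-1]); c=camera_model(n); print(n,np.round(c["intrinsics"],2).tolist(),np.round(c["extrinsics"],4).tolist())
E
```

```text
pics
{'t': 0.0, 'joints': array([-1.27587933e+00,  2.64735875e-01,  1.60531456e+00,  7.34552508e-06,
        1.27367259e+00, -3.69110893e-02]), 'joint_vel': array([ 3.92203470e-04, -4.98580243e-05,  5.50670077e-04,  8.93288567e-04,
       -9.69762769e-04, -7.00458973e-06]), 'joint_efforts': array([ 1.67662500e-03, -5.02105379e+01, -3.56874740e+01,  7.28364615e-02,
        2.93158705e-02, -1.72904652e-04]), 'position': array([ 0.21969332, -0.63753414,  0.23743172]), 'tcp_rot': array([[ 9.45449114e-01,  3.25769239e-01, -6.12493680e-04],
       [ 3.25769803e-01, -9.45446917e-01,  2.04043498e-03],
       [ 8.56306884e-05, -2.12865939e-03, -9.99997731e-01]]), 'ft_force': array([ 0.20961977, -0.42354757,  0.19080464]), 'moment': array([-0.01173562,  0.05265925, -0.02972953]), 'finger_force': 0.0, 'width': 0.08814978307215604}
0.0187
scene [[478.41, 0.0, 309.71], [0.0, 478.41, 247.3], [0.0, 0.0, 1.0]] [[-0.8149, -0.2901, 0.5018, -0.2152], [-0.5794, 0.3886, -0.7164, 1.0225], [0.0128, -0.8745, -0.4848, 0.8177], [0.0, 0.0, 0.0, 1.0]]
side [[589.76, 0.0, 320.86], [0.0, 589.76, 237.33], [0.0, 0.0, 1.0]] [[-0.9537, -0.2664, 0.1395, 0.2799], [-0.3008, 0.8453, -0.4415, 0.6803], [-0.0003, -0.4631, -0.8863, 1.4935], [0.0, 0.0, 0.0, 1.0]]
```

View pics/scene0.png

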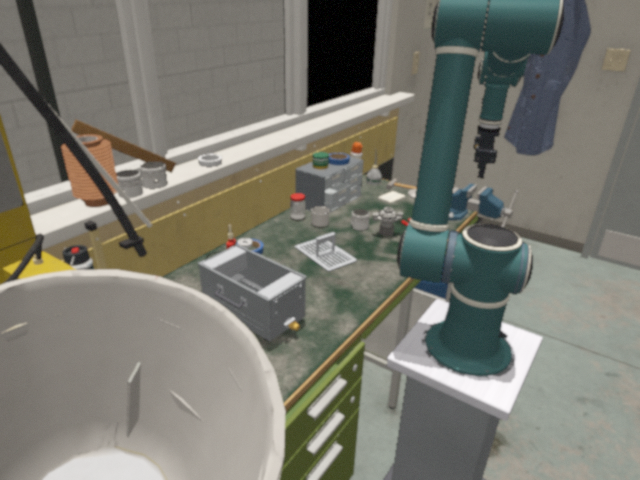

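View pics/side0.png

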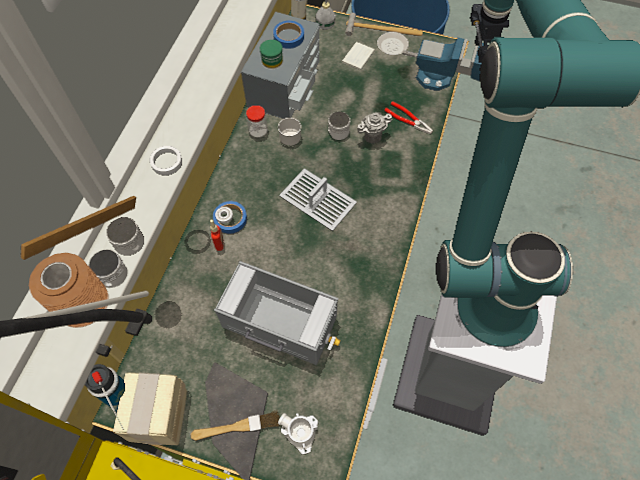

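The scene view shows the tank near (252,290), with its brass cock at (292,325), and the grate at (325,250). The side view shows the tank rails at (240,290) and (315,325), the cock at (335,343), the grate centred near (318,198) with its bow up, and pump parts at (375,122), (338,122) and (298,430).

```bash
cat > h.py <<'E'
import numpy as np, cv2
from plant import monitor, capture, camera_model, bot
def ray(c,p):
    K=c["intrinsics"];T=c["extrinsics"]
    d=T[:3,:3]@np.linalg.solve(K,[p[0],p[1],1.]); return T[:3,3],d
def cast(c,p,z):
    o,d=ray(c,p); return o+d*(z-o[2])/d[2]
def proj(c,P):
    T=np.linalg.inv(c["extrinsics"]); q=c["intrinsics"]@(T[:3,:3]@np.asarray(P)+T[:3,3]); return q[:2]/q[2]
def meet(rays):
    A=0;b=0
    for o,d in rays:
        d=d/np.linalg.norm(d); M=np.eye(3)-np.outer(d,d); A=A+M; b=b+M@o
    P=np.linalg.solve(A,b); return P,[np.linalg.norm(np.cross(d/np.linalg.norm(d),P-o)) for o,d in rays]
E
python3 - <<'E'
from h import *
c=camera_model("side")
for n,p,z in [("gL",(280,195),.006),("gT",(303,170),.006),("gR",(356,205),.006),("gB",(333,228),.006),
 ("t TL",(239,262),.14),("t TR",(339,300),.14),("t BR",(318,348),.14),("t BL",(217,307),.14),("cock",(335,343),.03),
 ("gear",(375,122),.05),("cup",(338,122),.05),("cup2",(290,130),.05),("housing",(298,430),.06),("red",(217,240),.05)]:
    print(n,np.round(cast(c,p,z),3))
w=camera_model("wrist");o=monitor.get_obs()
R=o["tcp_rot"];T=w["extrinsics"];print(w["intrinsics"]);print("cam in tcp",np.round(R.T@(T[:3,3]-o["position"]),4),np.round(R.T@T[:3,:3],3))
# grate crop, tank crop
im=capture("side")[:,:,::-1]
a=cv2.resize(im[155:245,265:375],None,fx=5,fy=5,interpolation=2); b=cv2.resize(im[250:370,205:350],None,fx=4,fy=4,interpolation=2)
cv2.imwrite("pics/g.png",a);cv2.imwrite("pics/t.png",b)
E
```

```text
gL [ 0.672 -0.159  0.006]
gT [ 0.635 -0.264  0.006]
gR [ 0.448 -0.194  0.006]
gB [ 0.49  -0.1    0.006]
t TL [0.67  0.136 0.14 ]
t TR [0.398 0.158 0.14 ]
t BR [0.411 0.289 0.14 ]
t BL [0.677 0.265 0.14 ]
cock [0.384 0.231 0.03 ]
gear [ 0.469 -0.471  0.05 ]
cup [ 0.577 -0.436  0.05 ]
cup2 [ 0.708 -0.363  0.05 ]
housing [0.403 0.468 0.06 ]
red [0.778 0.055 0.05 ]
[[385.72124013   0.         318.35772374]
 [  0.         385.72124013 239.89944789]
 [  0.           0.           1.        ]]
cam in tcp [ 7.040e-02  1.000e-04 -1.462e-01] [[ 0.    -0.961 -0.277]
 [ 1.     0.     0.   ]
 [-0.    -0.277  0.961]]
```

>>> servo_tool(
  deltas=[
    [0,0,0,0.94,-0.64,-0.03,-1],
    [0,0,0,0.94,-0.64,-0.03,-1],
    [0,0,0,0.94,-0.64,-0.03,-1],
    [0,0,0,0.94,-0.64,-0.03,-1],
    [0,0,0,0.94,-0.64,-0.03,-1],
    [0,0,0,0.94,-0.64,-0.03,-1],
    [0,0,0,0.94,-0.64,-0.03,-1],
    [0,0,0,0.94,-0.64,-0.03,-1],
    [0,0,0,0.94,-0.64,-0.03,-1],
    [0,0,0,0.94,-0.64,-0.03,-1],
  ],
  force=45,
)

```text
t: 0.98
position: [0.3904, -0.409, 0.246]
tcp_rot: [[0.946, 0.326, -0.0], [0.326, -0.946, 0.0], [-0.0, -0.0, -1.0]]
ft_force: [0.4, -0.6, 0.4]
width: 0.0876
finger_force: 0.0
```

>>> servo_tool(
  deltas=[
    [0,0,0,0.94,-0.64,-0.03,-1],
    [0,0,0,0.94,-0.64,-0.03,-1],
    [0,0,0,0.94,-0.64,-0.03,-1],
    [0,0,0,0.94,-0.64,-0.03,-1],
    [0,0,0,0.94,-0.64,-0.03,-1],
    [0,0,0,0.94,-0.64,-0.03,-1],
    [0,0,0,0.94,-0.64,-0.03,-1],
    [0,0,0,0.94,-0.64,-0.03,-1],
    [0,0,0,0.94,-0.64,-0.03,-1],
    [0,0,0,0.94,-0.64,-0.03,-1],
  ],
)

```text
t: 1.82
position: [0.5604, -0.1812, 0.2534]
tcp_rot: [[0.945, 0.326, -0.001], [0.326, -0.945, 0.0], [-0.0, -0.0, -1.0]]
ft_force: [0.2, -0.5, -0.7]
width: 0.0879
finger_force: 0.0
```

>>> servo_tool(
  deltas=[
    [0,0,-0.96,0,0,0,-1],
    [0,0,-0.96,0,0,0,-1],
    [0,0,-0.96,0,0,0,-1],
    [0,0,-0.96,0,0,0,-1],
    [0,0,-0.96,0,0,0,-1],
    [0,0,-0.96,0,0,0,-1],
    [0,0,-0.96,0,0,0,-1],
    [0,0,-0.96,0,0,0,-1],
    [0,0,-0.96,0,0,0,-1],
    [0,0,0,0,0,0,-1],
  ],
)

```text
t: 2.65
position: [0.5597, -0.1824, 0.2533]
tcp_rot: [[0.326, 0.945, -0.001], [0.945, -0.326, 0.0], [-0.0, -0.001, -1.0]]
ft_force: [0.5, -0.3, -0.9]
width: 0.0883
finger_force: 0.0
```

Run:
```python
from h import *
import pickle
o=monitor.get_obs();c=camera_model("wrist");im=capture("wrist");c2=camera_model("wrist")
print(o["position"],o["tcp_rot"].round(3).tolist(),o["joints"].round(3),np.abs(c["extrinsics"]-c2["extrinsics"]).max(),o["t"])
pickle.dump((c2,im),open("w1.pkl","wb"));cv2.imwrite("pics/w1.png",im[:,:,::-1])
```

```text
[ 0.55971672 -0.18242831  0.25328551] [[0.326, 0.945, -0.001], [0.945, -0.326, 0.0], [-0.0, -0.001, -1.0]] [-0.357  0.093  1.776 -0.     1.273 -0.026] 0.004264346434581734 2.65
```

View pics/w1.png

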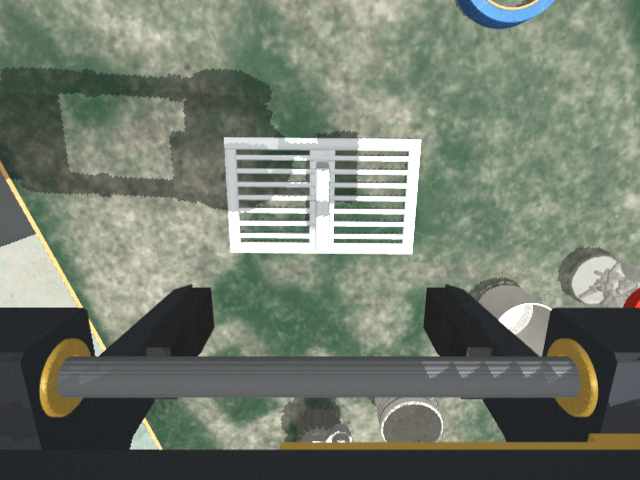

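The wrist view shows the grate between corners (225,138), (421,139), (412,254) and (231,254). The bow crossbar runs vertically at about (323,150–250) and the open fingers are at the bottom.

```bash
cat >> h.py <<'E'
def quad(im,roi,lo):
    "corners of the largest bright grey blob in the region (x0,y0,x1,y1), lines fitted to its four sides"
    x0,y0,x1,y1=roi; s=im[y0:y1,x0:x1].astype(int)
    m=((s.min(2)>lo)&(s.max(2)-s.min(2)<25)).astype(np.uint8)
    m=cv2.morphologyEx(m,cv2.MORPH_CLOSE,np.ones((15,15),np.uint8)); m=cv2.morphologyEx(m,cv2.MORPH_OPEN,np.ones((9,9),np.uint8))
    k=max(cv2.findContours(m,0,1)[0],key=cv2.contourArea).reshape(-1,2)
    h=cv2.convexHull(k); a=cv2.approxPolyN(h,4,approxCurve=None,ensure_convex=True) if hasattr(cv2,"approxPolyN") else cv2.boxPoints(cv2.minAreaRect(h))
    return a.reshape(4,2)+[x0,y0]
E
python3 - <<'E'
from h import *
import pickle
c2,im=pickle.load(open("w1.pkl","rb"))
for i in range(4): c=camera_model("wrist"); print(c["extrinsics"][:3,3].round(4),np.abs(c2["extrinsics"]-c["extrinsics"]).max().round(4))
q=quad(im,(200,110,450,280),150);print(q)
P=np.array([cast(c,p,.006) for p in q]);print(P.round(4),P.mean(0))
for a,b in zip(P,np.roll(P,-1,0)): d=b-a;print(np.linalg.norm(d[:2]).round(4),np.degrees(np.arctan2(d[1],d[0])).round(2))
E
```

```text
[ 0.5825 -0.1155  0.3996] 0.0
[ 0.5825 -0.1155  0.3996] 0.0
[ 0.5825 -0.1155  0.3996] 0.0
[ 0.5825 -0.1155  0.3996] 0.0
[[436 285]
 [182 257]
 [224 137]
 [417  95]]
[[ 0.65   -0.3139  0.006 ]
 [ 0.4001 -0.1924  0.006 ]
 [ 0.4919 -0.0923  0.006 ]
 [ 0.6818 -0.1174  0.006 ]] [ 0.55592181 -0.17898929  0.006     ]
0.2779 154.06
0.1358 47.48
0.1915 -7.54
0.1991 -99.19
```

Run:
```python
from h import *
import pickle
c,im=pickle.load(open("w1.pkl","rb"))
g=cv2.cvtColor(im,cv2.COLOR_RGB2GRAY)
q=cv2.cornerSubPix(g,np.float32([[225,138],[421,139],[412,254],[231,254]]),(5,5),(-1,-1),(3,50,.01)).astype(float);print(q)
P=np.array([cast(c,p,.006) for p in q]);print(P.round(4),P.mean(0))
for a,b in zip(P,np.roll(P,-1,0)): d=b-a;print(np.linalg.norm(d[:2]).round(4),np.degrees(np.arctan2(d[1],d[0])).round(2))
print(im[190,[300,312,316,320,324,328,332,340]].tolist(), cast(c,(323,190),.072))
```

```text
[[223.46484375 136.7244873 ]
 [421.32208252 138.73539734]
 [412.19610596 253.91169739]
 [230.08036804 252.81004333]]
[[ 0.4915 -0.0918  0.006 ]
 [ 0.6751 -0.158   0.006 ]
 [ 0.6348 -0.2706  0.006 ]
 [ 0.4508 -0.205   0.006 ]] [ 0.56305705 -0.18137602  0.006     ]
0.1952 -19.81
0.1196 -109.7
0.1954 160.4
0.1203 70.22
[[89, 92, 82], [199, 206, 205], [232, 238, 238], [255, 255, 255], [255, 255, 255], [242, 245, 245], [200, 205, 206], [52, 68, 56]] [ 0.56954884 -0.16420013  0.072     ]
```

>>> servo_tool(
  deltas=[
    [0,0,0.11,0.08,0.12,1,-1],
    [0,0,0,0,0,1,-1],
    [0,0,0,0,0,1,-1],
    [0,0,0,0,0,0.5,-1],
    [0,0,0,0,0,0,-1],
  ],
)

```text
t: 3.12
position: [0.5608, -0.1807, 0.1621]
tcp_rot: [[0.341, 0.94, -0.007], [0.94, -0.341, 0.003], [0.0, -0.007, -1.0]]
ft_force: [-0.2, 0.5, -0.2]
width: 0.0882
finger_force: 0.0
```

Run:
```python
from h import *
import pickle
o=monitor.get_obs();c=camera_model("wrist");im=capture("wrist")
print(o["position"],np.degrees(np.arctan2(o["tcp_rot"][1,1],o["tcp_rot"][0,1])))
pickle.dump((c,im),open("w2.pkl","wb"))
c1,im1=pickle.load(open("w1.pkl","rb"))
a=cv2.resize(im1[130:265,300:350],None,fx=4,fy=4);b=im[:,150:500]
H=max(len(a),len(b));pad=lambda x:cv2.copyMakeBorder(x,0,H-len(x),0,0,0)
cv2.imwrite("pics/w2.png",np.hstack([pad(a),pad(b)])[:,:,::-1])
```

```text
[ 0.56079101 -0.18066132  0.16211865] -19.91594817272542
```

View pics/w2.png

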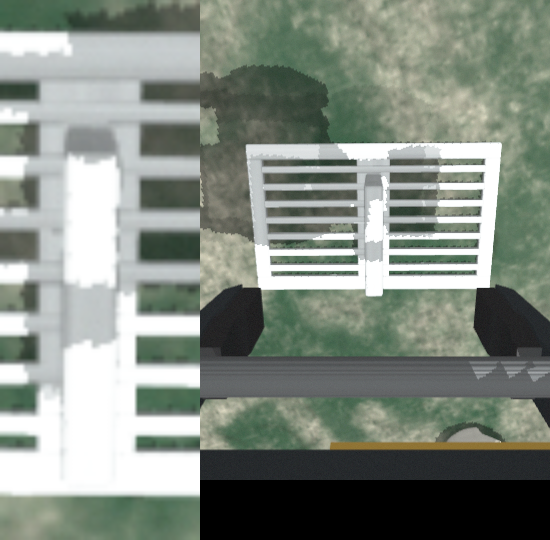

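Run:
```python
from h import *
import pickle
c1,_=pickle.load(open("w1.pkl","rb"));c2,im=pickle.load(open("w2.pkl","rb"))
P,e=meet([ray(c1,(322.7,161.8)),ray(c2,(324.5,173))]);print("bow far end top",P.round(4),e)
for p in [(324.5,173),(324,296)]: print(cast(c2,p,.072).round(4))
g=cv2.cvtColor(im,cv2.COLOR_RGB2GRAY)
q=cv2.cornerSubPix(g,np.float32([[197,144],[450,143],[441,289],[212,289]]),(5,5),(-1,-1),(3,50,.01)).astype(float);print(q)
Q=[cast(c2,p,.006) for p in q];print(np.array(Q).round(4),np.mean(Q,0))
q1=[(223.5,136.7),(421.3,138.7),(412.2,253.9),(230.1,252.8)]
for a,b in zip(q1,q): print(meet([ray(c1,a),ray(c2,b)])[0].round(4))
print(monitor.get_obs()["position"])
```

```text
bow far end top [ 0.5755 -0.1496 -0.0245] [np.float64(6.677709495089342e-05), np.float64(6.677709495092972e-05)]
[ 0.5783 -0.1394  0.072 ]
[ 0.5507 -0.2157  0.072 ]
[[195.51573181 144.09407043]
 [451.24066162 142.54747009]
 [439.26928711 287.37701416]
 [209.66445923 287.67572021]]
[[ 0.4912 -0.0923  0.006 ]
 [ 0.6745 -0.1574  0.006 ]
 [ 0.6353 -0.2693  0.006 ]
 [ 0.4524 -0.2041  0.006 ]] [ 0.56337584 -0.18079699  0.006     ]
[ 0.4922 -0.0923  0.009 ]
[ 0.6778 -0.1591 -0.0051]
[ 0.6364 -0.2739 -0.0027]
[ 0.4458 -0.2085 -0.0091]
[ 0.56218247 -0.18114654  0.16440895]
```

The left crop is the first wrist view: the bow's shaded end face is at rows 162–169, with the crossbar below it. The right crop is the lower wrist view: the crossbar's far end is at about (324,296) and the near end at (324,173–186) in full-image pixels.

View pics/g.png

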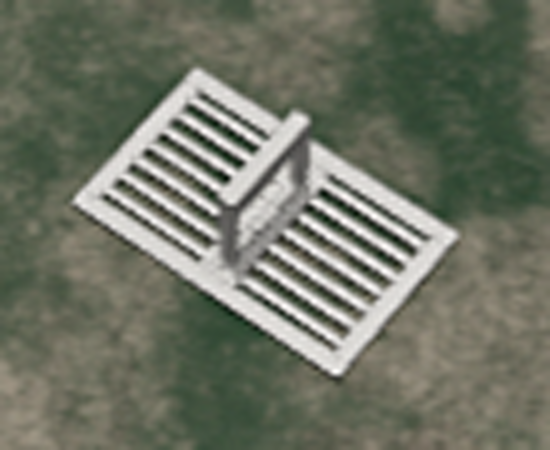

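View pics/t.png

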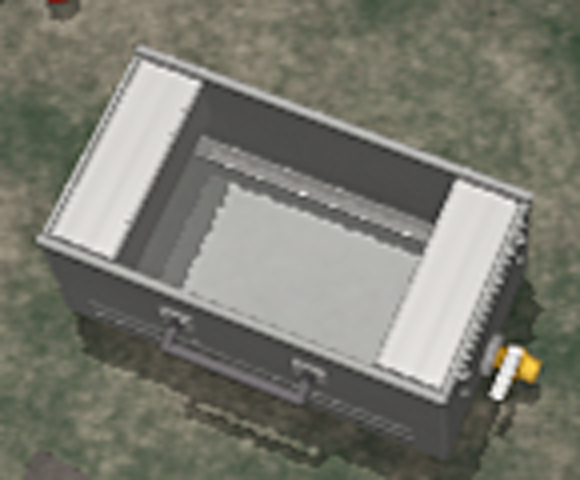

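Side crops: the bow's top face runs from crop (301,116) to (231,201). The tank's outer rim corners are at crop (138,47), (532,197), (447,398) and (38,240). Its rails' inner edges run (201,85)–(117,257) and (457,180)–(378,362), and the cock is at the right end.

Run:
```python
from h import *
import pickle
c1,_=pickle.load(open("w1.pkl","rb"));c2,im=pickle.load(open("w2.pkl","rb"));s=camera_model("side")
for a in [(ray(c2,(324,296)),(325.2,178.1)),(ray(c1,(322.7,168.7)),(311.1,195.1)),(ray(c2,(324.5,186)),(311.1,195.1))]:
    P,e=meet([a[0],ray(s,a[1])]);print("bow end",P.round(4),np.round(e,4))
f=lambda p:((p[0]+.5)/4-.5+205,(p[1]+.5)/4-.5+250)
for n,k in dict(rim=[(138,47),(532,197),(447,398),(38,240)],inner=[(201,85),(457,180),(378,362),(117,257)]).items():
    P=np.array([cast(s,f(p),.14) for p in k]);print(n,P.round(4).tolist(),P.mean(0).round(4))
    for a,b in zip(P,np.roll(P,-1,0)): d=b-a;print(np.linalg.norm(d[:2]).round(4),np.degrees(np.arctan2(d[1],d[0])).round(2))
o=monitor.get_obs();print(o["position"],o["tcp_rot"].round(4))
```

```text
bow end [ 0.5502 -0.2174  0.0677] [0.0001 0.0001]
bow end [ 0.573  -0.1484  0.0694] [0.0023 0.0023]
bow end [ 0.5733 -0.1485  0.0687] [0.0026 0.0026]
rim [[0.6699, 0.1339, 0.14], [0.4024, 0.1562, 0.14], [0.4136, 0.2926, 0.14], [0.681, 0.2734, 0.14]] [0.5417 0.214  0.14  ]
0.2684 175.23
0.1368 85.29
0.268 -4.11
0.1399 -94.54
inner [[0.6226, 0.1466, 0.14], [0.4497, 0.1594, 0.14], [0.4594, 0.284, 0.14], [0.6311, 0.2691, 0.14]] [0.5407 0.2148 0.14  ]
0.1733 175.78
0.125 85.57
0.1724 -4.95
0.1228 -94.0
[ 0.56218247 -0.18114654  0.16440895] [[ 0.3403  0.9403 -0.0038]
 [ 0.9403 -0.3403  0.0014]
 [ 0.     -0.004  -1.    ]]
```

>>> servo_tool(
  deltas=[
    [0,0,0,0,0.04,0.8,-1],
    [0,0,0,0,0,0.8,-1],
    [0,0,0,0,0,0.8,-1],
    [0,0,0,0,0,0.8,-1],
    [0,0,0,0,0,0.8,-1],
    [0,0,0,0,0,0.8,-1],
    [0,0,0,0,0,0,-1],
    [0,0,0,0,0,0,-1],
  ],
)

```text
t: 3.83
position: [0.5647, -0.1821, 0.0468]
tcp_rot: [[0.339, 0.941, -0.0], [0.941, -0.339, 0.0], [0.0, -0.0, -1.0]]
ft_force: [-0.3, 0.2, -0.6]
width: 0.0881
finger_force: 0.0
```

>>> servo_tool(
  deltas=[
    [0,0,0,0,0,0,1],
    [0,0,0,0,0,0,1],
    [0,0,0,0,0,0,1],
    [0,0,0,0,0,0,1],
    [0,0,0,0,0,0,1],
    [0,0,0,0,0,0,1],
    [0,0,0,0,0,0,1],
    [0,0,0,0,0,0,1],
  ],
  force=50,
)

```text
t: 4.5
position: [0.5644, -0.182, 0.0462]
tcp_rot: [[0.339, 0.941, -0.0], [0.941, -0.339, 0.0], [0.0, -0.0, -1.0]]
ft_force: [-0.3, -0.1, 1.2]
width: 0.0368
finger_force: 0.0
```

>>> servo_tool(
  deltas=[
    [0,0,0,0,0,0,1],
    [0,0,0,0,0,0,1],
    [0,0,0,0,0,0,1],
    [0,0,0,0,0,0,1],
    [0,0,0,0,0,0,1],
    [0,0,0,0,0,0,1],
    [0,0,0,0,0,0,1],
  ],
)

```text
t: 5.08
position: [0.564, -0.1818, 0.046]
tcp_rot: [[0.339, 0.941, -0.001], [0.941, -0.339, 0.0], [-0.0, -0.001, -1.0]]
ft_force: [-2.3, 0.2, 2.0]
width: 0.0117
finger_force: 50.0
```

Run:
```python
from h import *
a=np.radians(-4.7);R=np.array([[np.cos(a),-np.sin(a)],[np.sin(a),np.cos(a)]]);C=np.array([.541,.2143])
out=[]
for n,x0,y0,w,h in (("scene",190,235,130,110),("side",205,250,145,120)):
    c=camera_model(n);im=cv2.imread(f"pics/{n}0.png")[y0:y0+h,x0:x0+w];im=cv2.resize(im,(400*1,int(400*h/w)),interpolation=2);k=400/w
    for (hx,hy) in ((.134,.07),(.086,.066)):
        L=[]
        for sx,sy in ((1,1),(1,-1),(-1,-1),(-1,1)):
            P=np.r_[C+R@[sx*hx,sy*hy],.14];p=(proj(c,P)-[x0,y0]+.5)*k; L.append(p)
        cv2.polylines(im,[np.int32(np.round(L))],True,(0,0,255) if hx>.1 else (0,200,0),1)
    out.append(cv2.copyMakeBorder(im,0,350-len(im),0,0,0))
cv2.imwrite("pics/ov.png",np.hstack(out))
```

```text
(no output)
```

View pics/ov.png

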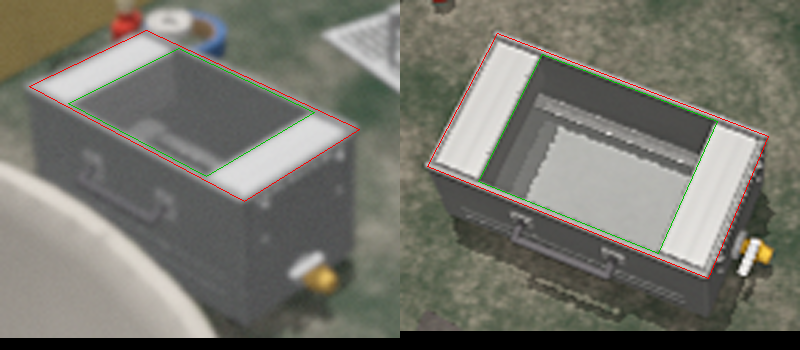

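>>> servo_tool(
  deltas=[
    [0,0,0,0,0,-0.5,1],
    [0,0,0,0,0,-1,1],
    [0,0,0,0,0,-1,1],
    [0,0,0,0,0,-1,1],
    [0,0,0,0,0,-1,1],
    [0,0,0,0,0,-1,1],
    [0,0,0,0,0,-1,1],
    [0,0,0,0,0,-1,1],
    [0,0,0,0,0,-1,1],
    [0,0,0,0,0,-0.5,1],
  ],
)

```text
t: 5.92
position: [0.5654, -0.1823, 0.2748]
tcp_rot: [[0.339, 0.941, 0.004], [0.941, -0.339, -0.001], [0.0, 0.004, -1.0]]
ft_force: [0.7, -0.1, -5.2]
width: 0.0116
finger_force: 50.0
```

The overlay of the tank model, at (0.541, 0.214) with yaw -4.7° and rim height 0.14, matches the rim and rails in both views. Next I work out moves to hover over the tank.

```bash
cat >> h.py <<'E'
from scipy.spatial.transform import Rotation as Ro, Slerp
C=np.array([.541,.2143,.14]);F=np.radians(-4.7);EX=np.array([np.cos(F),np.sin(F),0]);EZ=np.array([0,0,1.]);EY=np.cross(EZ,EX)
def rot(deg):
    t=np.radians(deg);u=np.cos(t)*EX-np.sin(t)*EZ;n=np.sin(t)*EX+np.cos(t)*EZ; return np.c_[EY,u,-n]
def pose(deg,gx,gz,gy=0):
    R=rot(deg);return C+EX*gx/1e3+EY*gy/1e3+EZ*gz/1e3-.046*R[:,2],R
def rows(wps,start=None):
    "wps: (tilt, gx, gz, n rows); prints rows in tool units"
    o=monitor.get_obs();p,R=start or (o["position"],o["tcp_rot"])
    for d,gx,gz,n in wps:
        q,Q=pose(d,gx,gz);s=Slerp([0,1],Ro.from_matrix(np.array([R,Q])))
        print((d,gx,gz));p0,R0=p,R
        for i in range(1,n+1):
            p1=p+(q-p)*i/n;R1=s(i/n).as_matrix()
            print(np.round(np.r_[Ro.from_matrix(R0.T@R1).as_rotvec()/np.radians(6),R0.T@(p1-p0)/.025],2).tolist());p0,R0=p1,R1
        p,R=q,Q
E
python3 -c "
from h import *
rows([(0,0,89,18)])"
```

```text
(0, 0, 89)
[0.0, 0.0, -0.14, 0.81, -0.35, -0.0]
[0.0, 0.0, -0.14, 0.82, -0.34, -0.0]
[0.0, 0.0, -0.14, 0.82, -0.33, -0.0]
[0.0, 0.0, -0.14, 0.83, -0.31, -0.0]
[0.0, 0.0, -0.14, 0.83, -0.3, -0.0]
[0.0, 0.0, -0.14, 0.83, -0.29, -0.0]
[0.0, 0.0, -0.14, 0.84, -0.28, -0.0]
[0.0, 0.0, -0.14, 0.84, -0.26, -0.0]
[0.0, 0.0, -0.14, 0.85, -0.25, -0.0]
[0.0, 0.0, -0.14, 0.85, -0.24, -0.0]
[0.0, 0.0, -0.14, 0.85, -0.23, -0.0]
[0.0, 0.0, -0.14, 0.86, -0.22, -0.0]
[0.0, 0.0, -0.14, 0.86, -0.2, -0.0]
[0.0, 0.0, -0.14, 0.86, -0.19, -0.0]
[0.0, 0.0, -0.14, 0.87, -0.18, -0.0]
[0.0, 0.0, -0.14, 0.87, -0.16, -0.0]
[0.0, 0.0, -0.14, 0.87, -0.15, -0.0]
[0.0, 0.0, -0.14, 0.87, -0.14, -0.0]
```

>>> servo_tool(
  deltas=[
    [0,0,-0.14,0.81,-0.35,0,1],
    [0,0,-0.14,0.82,-0.34,0,1],
    [0,0,-0.14,0.82,-0.33,0,1],
    [0,0,-0.14,0.83,-0.31,0,1],
    [0,0,-0.14,0.83,-0.3,0,1],
    [0,0,-0.14,0.83,-0.29,0,1],
    [0,0,-0.14,0.84,-0.28,0,1],
    [0,0,-0.14,0.84,-0.26,0,1],
    [0,0,-0.14,0.85,-0.25,0,1],
  ],
)

```text
t: 6.67
position: [0.5514, 0.0175, 0.2701]
tcp_rot: [[0.212, 0.977, -0.002], [0.977, -0.212, 0.0], [-0.0, -0.002, -1.0]]
ft_force: [-0.1, -0.4, -5.8]
width: 0.0119
finger_force: 50.0
```

>>> servo_tool(
  deltas=[
    [0,0,-0.14,0.85,-0.24,0,1],
    [0,0,-0.14,0.85,-0.23,0,1],
    [0,0,-0.14,0.86,-0.22,0,1],
    [0,0,-0.14,0.86,-0.2,0,1],
    [0,0,-0.14,0.86,-0.19,0,1],
    [0,0,-0.14,0.87,-0.18,0,1],
    [0,0,-0.14,0.87,-0.16,0,1],
    [0,0,-0.14,0.87,-0.15,0,1],
    [0,0,-0.14,0.87,-0.14,0,1],
    [0,0,0,0,0,0,1],
  ],
)

```text
t: 7.5
position: [0.5389, 0.2185, 0.27]
tcp_rot: [[0.079, 0.997, -0.002], [0.997, -0.079, 0.002], [0.002, -0.002, -1.0]]
ft_force: [0.2, 1.2, -4.9]
width: 0.0113
finger_force: 50.0
```

```bash
python3 -c "
from h import *
print(pose(0,0,89)[0],monitor.get_obs()['joints'].round(2))
rows([(30,-8,60,8)])"
```

```text
[0.541  0.2143 0.275 ] [0.34 0.07 1.77 0.   1.3  0.42]
(30, -8, 60)
[0.62, -0.0, 0.0, -0.02, 0.09, 0.15]
[0.62, -0.0, 0.0, -0.02, 0.1, 0.14]
[0.62, -0.0, 0.0, -0.02, 0.11, 0.14]
[0.62, -0.0, 0.0, -0.02, 0.11, 0.13]
[0.62, -0.0, 0.0, -0.02, 0.12, 0.12]
[0.62, -0.0, 0.0, -0.02, 0.13, 0.11]
[0.62, -0.0, 0.0, -0.02, 0.14, 0.11]
[0.62, -0.0, 0.0, -0.02, 0.14, 0.1]
```

>>> servo_tool(
  deltas=[
    [0.62,0,0,-0.02,0.09,0.15,1],
    [0.62,0,0,-0.02,0.1,0.14,1],
    [0.62,0,0,-0.02,0.11,0.14,1],
    [0.62,0,0,-0.02,0.11,0.13,1],
    [0.62,0,0,-0.02,0.12,0.12,1],
    [0.62,0,0,-0.02,0.13,0.11,1],
    [0.62,0,0,-0.02,0.14,0.11,1],
    [0.62,0,0,-0.02,0.14,0.1,1],
    [0,0,0,0,0,0,1],
    [0,0,0,0,0,0,1],
  ],
)

```text
t: 8.33
position: [0.5575, 0.2088, 0.2389]
tcp_rot: [[0.083, 0.865, -0.496], [0.997, -0.073, 0.04], [-0.001, -0.497, -0.868]]
ft_force: [0.2, 0.5, -5.5]
width: 0.0117
finger_force: 50.0
```

Run:
```python
from h import *
im=capture("side"); im2=capture("scene")
q,Q=pose(30,-8,60);o=monitor.get_obs();p=o["position"]
print(q,p,"err tank",np.round([(p-q)@EX,(p-q)@EY,(p-q)[2]],4),np.degrees(Ro.from_matrix(Q.T@o["tcp_rot"]).as_rotvec()).round(2))
a=cv2.resize(im[200:380,190:370],(400,400),interpolation=2);b=cv2.resize(im2[190:350,180:340],(400,400),interpolation=2)
cv2.imwrite("pics/hov.png",np.hstack([a,b])[:,:,::-1])
```

```text
[0.55594956 0.21307092 0.23983717] [0.55713389 0.20942225 0.24135228] err tank [ 0.0015 -0.0035  0.0015] [-0.34  0.   -0.01]
```

View pics/hov.png

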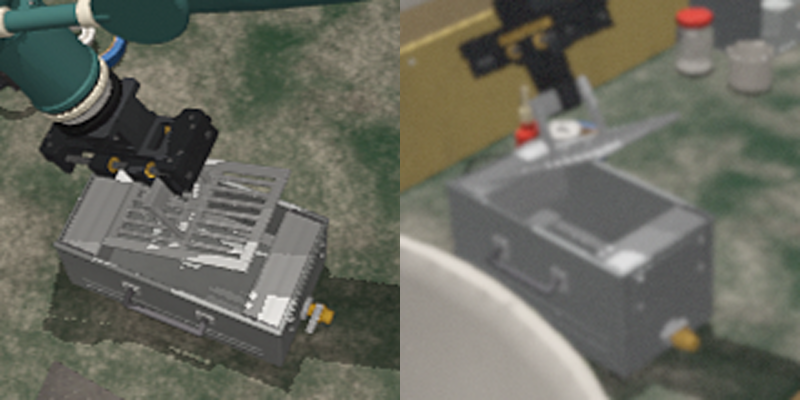

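The grate is held tilted over the opening with its +x end low. In the left crop its raised end is near (280,170), over the cock-end rail, and nothing touches.

```bash
python3 -c "
from h import *
o=monitor.get_obs();print(o['position'])
rows([(30,-8,-32,9)])"
```

```text
[0.55713389 0.20942225 0.24135228]
(30, -8, -32)
[0.01, -0.0, 0.0, 0.02, 0.2, 0.36]
[0.01, -0.0, 0.0, 0.02, 0.2, 0.36]
[0.01, -0.0, 0.0, 0.02, 0.2, 0.36]
[0.01, -0.0, 0.0, 0.02, 0.2, 0.36]
[0.01, -0.0, 0.0, 0.02, 0.2, 0.36]
[0.01, -0.0, 0.0, 0.02, 0.2, 0.36]
[0.01, -0.0, 0.0, 0.02, 0.2, 0.36]
[0.01, -0.0, 0.0, 0.02, 0.2, 0.36]
[0.01, -0.0, 0.0, 0.02, 0.2, 0.36]
```

>>> servo_tool(
  deltas=[
    [0.05,0,0,0.14,0.2,0.36,1],
    [0,0,0,0,0.2,0.36,1],
    [0,0,0,0,0.2,0.36,1],
    [0,0,0,0,0.2,0.36,1],
    [0,0,0,0,0,0,1],
  ],
)

```text
t: 8.85
position: [0.5549, 0.2127, 0.1968]
tcp_rot: [[0.081, 0.861, -0.503], [0.997, -0.071, 0.039], [-0.002, -0.504, -0.863]]
ft_force: [-0.5, 1.1, -6.7]
width: 0.0116
finger_force: 50.0
```

```bash
python3 -c "
from h import *
q,Q=pose(30,-8,-32);o=monitor.get_obs();p=o['position']
print('err tank',np.round([(p-q)@EX,(p-q)@EY,(p-q)[2]],4),np.degrees(Ro.from_matrix(Q.T@o['tcp_rot']).as_rotvec()).round(2))
rows([(30,-8,-32,6),(30,16,-38,4)])"
```

```text
err tank [-0.001  -0.0005  0.049 ] [ 0.29 -0.11  0.03]
(30, -8, -32)
[-0.01, 0.0, -0.0, 0.0, 0.17, 0.28]
[-0.01, 0.0, -0.0, 0.0, 0.17, 0.28]
[-0.01, 0.0, -0.0, 0.0, 0.17, 0.28]
[-0.01, 0.0, -0.0, 0.0, 0.17, 0.28]
[-0.01, 0.0, -0.0, 0.0, 0.17, 0.28]
[-0.01, 0.0, -0.0, 0.0, 0.17, 0.28]
(30, 16, -38)
[0.0, 0.0, -0.0, 0.0, 0.24, -0.07]
[0.0, 0.0, 0.0, 0.0, 0.24, -0.07]
[0.0, 0.0, 0.0, -0.0, 0.24, -0.07]
[0.0, 0.0, 0.0, 0.0, 0.24, -0.07]
```

Aligned to within 1 mm; lower the low end below the rail.

>>> servo_tool(
  deltas=[
    [0,0,0,0,0.17,0.28,1],
    [0,0,0,0,0.17,0.28,1],
    [0,0,0,0,0.17,0.28,1],
    [0,0,0,0,0.17,0.28,1],
    [0,0,0,0,0.17,0.28,1],
    [0,0,0,0,0.17,0.28,1],
    [0,0,0,0,0,0,1],
    [0,0,0,0,0,0,1],
  ],
)

```text
t: 9.52
position: [0.5573, 0.2128, 0.1502]
tcp_rot: [[0.082, 0.862, -0.501], [0.997, -0.071, 0.041], [-0.001, -0.502, -0.865]]
ft_force: [-0.4, 0.3, -4.5]
width: 0.0118
finger_force: 50.0
```

```bash
python3 -c "
from h import *
q,Q=pose(30,-8,-32);o=monitor.get_obs();p=o['position']
print('err tank',np.round([(p-q)@EX,(p-q)@EY,(p-q)[2]],4),np.degrees(Ro.from_matrix(Q.T@o['tcp_rot']).as_rotvec()).round(2),o['moment'].round(2))
rows([(30,16,-38,4),(20,24.9,-54.5,5)])"
```

```text
err tank [ 0.0013 -0.0002  0.0023] [ 0.16 -0.03  0.01] [-0.16 -0.85  0.01]
(30, 16, -38)
[-0.01, 0.0, -0.0, 0.0, 0.24, -0.04]
[-0.01, 0.0, -0.0, 0.0, 0.24, -0.04]
[-0.01, 0.0, -0.0, 0.0, 0.24, -0.04]
[-0.01, 0.0, -0.0, 0.0, 0.24, -0.04]
(20, 24.9, -54.5)
[-0.33, 0.0, 0.0, -0.0, 0.06, 0.08]
[-0.33, -0.0, -0.0, 0.0, 0.06, 0.09]
[-0.33, 0.0, 0.0, 0.0, 0.06, 0.09]
[-0.33, 0.0, -0.0, 0.0, 0.05, 0.09]
[-0.33, 0.0, 0.0, -0.0, 0.05, 0.09]
```

>>> servo_tool(
  deltas=[
    [0,0,0,0,0.24,-0.04,1],
    [0,0,0,0,0.24,-0.04,1],
    [0,0,0,0,0.24,-0.04,1],
    [0,0,0,0,0.24,-0.04,1],
    [0,0,0,0,0,0,1],
  ],
)

```text
t: 9.93
position: [0.5819, 0.2108, 0.1419]
tcp_rot: [[0.082, 0.863, -0.498], [0.997, -0.071, 0.041], [0.0, -0.5, -0.866]]
ft_force: [0.1, 0.0, -5.1]
width: 0.0117
finger_force: 50.0
```

>>> servo_tool(
  deltas=[
    [-0.33,0,0,0,0.06,0.09,1],
    [-0.33,0,0,0,0.06,0.09,1],
    [-0.33,0,0,0,0.06,0.09,1],
    [-0.33,0,0,0,0.05,0.09,1],
    [-0.33,0,0,0,0.05,0.09,1],
    [0,0,0,0,0,0,1],
    [0,0,0,0,0,0,1],
  ],
)

```text
t: 10.52
position: [0.5812, 0.2111, 0.1296]
tcp_rot: [[0.082, 0.935, -0.345], [0.997, -0.076, 0.028], [0.0, -0.346, -0.938]]
ft_force: [0.9, 0.1, -6.1]
width: 0.0114
finger_force: 50.0
```

```bash
python3 -c "
from h import *
q,Q=pose(20,24.9,-54.5);o=monitor.get_obs();p=o['position']
print('err tank',np.round([(p-q)@EX,(p-q)@EY,(p-q)[2]],4),np.degrees(Ro.from_matrix(Q.T@o['tcp_rot']).as_rotvec()).round(2),o['moment'].round(2))
rows([(10,20.5,-71,5),(0,19,-86,5)])"
```

```text
err tank [-0.0003  0.0001  0.0009] [ 0.23 -0.01 -0.02] [-0.06 -0.56 -0.  ]
(10, 20.5, -71)
[-0.34, 0.0, 0.0, -0.0, -0.05, 0.15]
[-0.34, 0.0, 0.0, -0.0, -0.05, 0.15]
[-0.34, 0.0, 0.0, -0.0, -0.06, 0.14]
[-0.34, 0.0, 0.0, -0.0, -0.06, 0.14]
[-0.34, 0.0, 0.0, -0.0, -0.07, 0.14]
(0, 19, -86)
[-0.33, 0.0, -0.0, 0.0, -0.05, 0.13]
[-0.33, 0.0, 0.0, -0.0, -0.06, 0.12]
[-0.33, -0.0, -0.0, 0.0, -0.06, 0.12]
[-0.33, -0.0, -0.0, -0.0, -0.07, 0.12]
[-0.33, -0.0, -0.0, 0.0, -0.07, 0.12]
```

>>> servo_tool(
  deltas=[
    [-0.34,0,0,0,-0.05,0.15,1],
    [-0.34,0,0,0,-0.05,0.15,1],
    [-0.34,0,0,0,-0.06,0.14,1],
    [-0.34,0,0,0,-0.06,0.14,1],
    [-0.34,0,0,0,-0.07,0.14,1],
    [0,0,0,0,0,0,1],
  ],
)

```text
t: 11.02
position: [0.5679, 0.2119, 0.1135]
tcp_rot: [[0.081, 0.981, -0.175], [0.997, -0.08, 0.014], [-0.001, -0.176, -0.984]]
ft_force: [-0.6, -0.5, -6.3]
width: 0.0115
finger_force: 50.0
```

>>> servo_tool(
  deltas=[
    [-0.33,0,0,0,-0.05,0.13,1],
    [-0.33,0,0,0,-0.06,0.12,1],
    [-0.33,0,0,0,-0.06,0.12,1],
    [-0.33,0,0,0,-0.07,0.12,1],
    [-0.33,0,0,0,-0.07,0.12,1],
    [0,0,0,0,0,0,1],
    [0,0,0,0,0,0,1],
  ],
)

```text
t: 11.6
position: [0.5599, 0.2126, 0.0994]
tcp_rot: [[0.082, 0.997, -0.004], [0.997, -0.082, -0.0], [-0.001, -0.004, -1.0]]
ft_force: [0.3, 0.0, -4.6]
width: 0.0111
finger_force: 50.0
```

```bash
python3 -c "
from h import *
q,Q=pose(0,19,-86);o=monitor.get_obs();p=o['position']
print('err tank',np.round([(p-q)@EX,(p-q)@EY,(p-q)[2]],4),np.degrees(Ro.from_matrix(Q.T@o['tcp_rot']).as_rotvec()).round(2),o['moment'].round(2))
rows([(0,0,-86,4),(0,0,-98,4)])"
```

```text
err tank [ 0.     -0.0001 -0.0006] [ 0.24 -0.03 -0.01] [-0.03 -0.11 -0.03]
(0, 0, -86)
[-0.01, 0.0, 0.0, 0.0, -0.19, -0.01]
[-0.01, 0.0, 0.0, 0.0, -0.19, -0.01]
[-0.01, 0.0, 0.0, 0.0, -0.19, -0.01]
[-0.01, 0.0, 0.0, 0.0, -0.19, -0.01]
(0, 0, -98)
[0.0, 0.0, -0.0, 0.0, 0.0, 0.12]
[0.0, 0.0, 0.0, 0.0, 0.0, 0.12]
[0.0, 0.0, 0.0, 0.0, 0.0, 0.12]
[0.0, 0.0, 0.0, 0.0, 0.0, 0.12]
```

>>> servo_tool(
  deltas=[
    [-0.01,0,0,0,-0.19,0,1],
    [-0.01,0,0,0,-0.19,0,1],
    [-0.01,0,0,0,-0.19,0,1],
    [-0.01,0,0,0,-0.19,0,1],
    [0,0,0,0,0,0,1],
    [0,0,0,0,0,0,1],
  ],
)

```text
t: 12.1
position: [0.5412, 0.2143, 0.0996]
tcp_rot: [[0.081, 0.997, 0.003], [0.997, -0.081, -0.0], [-0.0, 0.003, -1.0]]
ft_force: [0.3, -0.2, -6.6]
width: 0.0115
finger_force: 50.0
```

>>> servo_tool(
  deltas=[
    [0,0,0,0,0,0.12,1],
    [0,0,0,0,0,0.12,1],
    [0,0,0,0,0,0.12,1],
    [0,0,0,0,0,0.12,1],
    [0,0,0,0,0,0.04,1],
    [0,0,0,0,0,0,1],
    [0,0,0,0,0,0,1],
  ],
)

```text
t: 12.68
position: [0.5416, 0.2143, 0.0864]
tcp_rot: [[0.082, 0.997, 0.003], [0.997, -0.082, -0.0], [-0.0, 0.003, -1.0]]
ft_force: [0.4, 0.4, -4.6]
width: 0.0118
finger_force: 50.0
```

```bash
python3 -c "
from h import *
q,Q=pose(0,0,-100);o=monitor.get_obs();p=o['position']
print('err tank',np.round([(p-q)@EX,(p-q)@EY,(p-q)[2]],4),np.degrees(Ro.from_matrix(Q.T@o['tcp_rot']).as_rotvec()).round(2),o['ft_force'].round(2),o['moment'].round(2))"
```

```text
err tank [0.0006 0.     0.0004] [-0.17 -0.   -0.01] [ 0.41  0.36 -4.63] [-0.03 -0.01  0.01]
```

>>> servo_tool(
  deltas=[
    [0,0,0,0,0,0.04,1],
    [0,0,0,0,0,0,1],
    [0,0,0,0,0,0.04,1],
    [0,0,0,0,0,0,1],
    [0,0,0,0,0,0,1],
  ],
)

```text
t: 13.1
position: [0.5419, 0.2143, 0.086]
tcp_rot: [[0.082, 0.997, 0.004], [0.997, -0.082, -0.0], [0.0, 0.004, -1.0]]
ft_force: [-3.8, -2.3, 5.2]
width: 0.0115
finger_force: 50.0
```

Contact is at the expected ledge height (TCP z = 0.086). Release now.

>>> servo_tool(
  deltas=[
    [0,0,0,0,0,0,0.5],
    [0,0,0,0,0,0,0.3],
    [0,0,0,0,0,0,0],
    [0,0,0,0,0,0,-0.3],
    [0,0,0,0,0,0,-0.5],
    [0,0,0,0,0,0,-0.5],
    [0,0,0,0,0,0,-0.5],
    [0,0,0,0,0,0,-0.5],
  ],
)

```text
t: 13.77
position: [0.5417, 0.2143, 0.0845]
tcp_rot: [[0.082, 0.997, 0.003], [0.997, -0.082, -0.0], [-0.0, 0.003, -1.0]]
ft_force: [-0.8, -0.2, 0.6]
width: 0.0626
finger_force: 0.0
```

>>> servo_tool(
  deltas=[
    [0,0,0,0,0,-0.3,-0.5],
    [0,0,0,0,0,-0.6,-0.5],
    [0,0,0,0,0,-0.8,-0.5],
    [0,0,0,0,0,-1,-0.5],
    [0,0,0,0,0,-1,-0.5],
    [0,0,0,0,0,-1,-0.5],
    [0,0,0,0,0,-1,-0.5],
    [0,0,0,-1,0,-1,-0.5],
    [0,0,0,-1,0,-1,-0.5],
    [0,0,0,-1,0,-1,-0.5],
  ],
)

```text
t: 14.6
position: [0.5345, 0.1391, 0.3039]
tcp_rot: [[0.08, 0.997, 0.004], [0.997, -0.08, -0.0], [0.0, 0.004, -1.0]]
ft_force: [-0.4, -0.3, 0.7]
width: 0.0659
finger_force: 0.0
```

Run:
```python
from h import *
import pickle
o=monitor.get_obs();c=camera_model("wrist");im=capture("wrist");s=capture("side")
pickle.dump((c,im),open("w3.pkl","wb"));print(o["position"],o["t"])
a=cv2.resize(im,(480,360));b=cv2.resize(s[240:370,200:345],(320,287),interpolation=2)
cv2.imwrite("pics/fin.png",np.hstack([a,cv2.copyMakeBorder(b,0,73,0,0,0)])[:,:,::-1])
```

```text
[0.53445125 0.13907389 0.30388163] 14.6
```

View pics/fin.png

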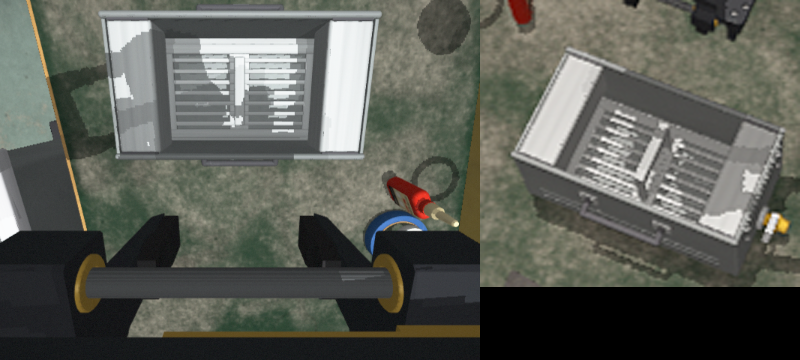

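The wrist view (left) shows the grate in the tank, with the bow upright at column 239 midway between the rails and both ends hidden under them. The side view (right) shows it level. A quick numeric check of the bow's place follows, then hand-in.

Run:
```python
from h import *
import pickle
c,im=pickle.load(open("w3.pkl","rb"))
t=lambda P:np.round([(P-C)@EX,(P-C)@EY],4)
for n,p,z in (("bow far",(318.7,73),.112),("bow near",(318.7,166),.112),("panel +y edge",(318,53),.046),("panel -y edge",(318,185),.046),("railL",(211,120),.14),("railR",(436,120),.14)): print(n,t(cast(c,p,z)))
s=camera_model("side");f=lambda x,y:(200+(x-480)*145/320,240+y*130/287)
# bow top ends in side view crop
a=[(672,125),(645,180)]
for p in a: print("side bow",t(cast(s,f(*p),.112)))
```

```text
bow far [-0.0003  0.0387]
bow near [-0.0002 -0.0357]
panel +y edge [-0.0007  0.0649]
panel -y edge [-0.0005 -0.0614]
railL [-0.083   0.0016]
railR [0.0898 0.0019]
side bow [-0.01   -0.0375]
side bow [-0.0086  0.0341]
```

```bash
python3 -c "
from plant import bot
print(bot.sign_off())"
```

```text
the job is handed in; nothing more can be done
None
```

I fitted the grate flat on the ledges at seat height, bow up and both ends under the rails, then released it and handed the job in at about 14.6 s; the hand-in gave no verdict.

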